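Reverse the ratchet and clamp the fitting

ROBOT

A 6-joint arm with a two-finger parallel gripper is mounted at the origin on a cart in front of the work surface, level with it; the furniture and walls round the work are solid. World frame = base frame: x ahead of the robot, y to its left, z up, the work surface at z = 0. Lengths are in m, angles in rad, forces in N, time in s.
With the tool pointing down it reaches from about 0.35 to 0.775 m from the base axis. Payload 7.3 kg.
Tool frame: the origin (TCP) lies at the very end of the fingers, on their centre line; the grasp point (between the pads) lies 19 mm behind it; z points along the fingers, y is the direction in which the jaws open and shut (so a half turn about z gives the same grasp; the last joint's range is limited). The gripper opens to 92 mm and grips with 3 to 60 N. Pads are 19 mm wide; open, the fingers measure 130 mm over their backs; the gripper's body (75 mm by 190 mm) begins 47 mm behind the grasp point.
Start: joints at [1.028, 0.342, 1.524, -0, 1.275, -0.146], TCP at [0.203, 0.484, 0.227] pointing down, gripper open.
Joint ranges: [-2.53, 2.53], [-0.77, 2.02], [0.04, 2.7], [-1, 4.14], [0.28, 2.66], [-3.11, 3.11]. Speed limits (rad/s): [2.57, 2.57, 3.14, 3.14, 3.14, 3.14].

INTERFACE

Orientations are given as [roll, pitch, yaw] about the fixed x, y, z axes, in that order (R = Rz(yaw) Ry(pitch) Rx(roll)).
In Python, from cell import observe, read_camera, camera_info, hand_in gives the robot as it stands.
- The arm moves only by the tool jog_arm, never from a script. Its argument "rows" is one flat list of numbers, 5 for each row, row after row: the finger opening in mm, from 0 to 91.8, then the shift along the tool's x, y, z in mm, then the turn about the tool's z in degrees. In form: [gripper, tx, ty, tz, roll, gripper, tx, ty, tz, roll, ...]. A call has 1 to 20 rows; each row shifts and turns the commanded pose from where the row before left it, along the tool's axes as they then stand; what a row does not reach is not made up. A row lasts 1/10 s, in which the tool goes at most 50 mm and 8.59 degrees, less where a joint would pass 70% of its speed; a pose out of reach is approached as far as the arm can. A call with a gripper value outside its range is refused whole. The fingers move at their own pace and stop on an object; "grip_force" is the grip in N (left out, the last holds). Time passes only in rows, so rows that do not move let the fingers close. It gives the time, the measured TCP pose, the force and the opening at its end, in the units of the state.
- observe(): the state, without advancing time (a new reading comes with each control period).
- read_camera(name): name is "side" or "top"; returns (picture, depth): 400x640x3 uint8, red, green, blue; 400x640 float32, m along the optical axis (not along the pixel's ray), 0 where there is no reading.
- camera_info(name): a dict with "fx", "fy", "cx", "cy" (pixels), "extrinsics" (4x4, takes a point from camera to world coordinates). Camera axes: x right, y up, looking along -z (the intrinsics and any distortion apply to the point x, -y, -z); pixel columns grow to the right and rows downward; lengths in m; the calibration is good to about 2 mm. A picture is of the moment at which its call begins. camera_info takes no time and is no camera call.
- hand_in(): hands the job in, once; it reports no verdict.
The state is a dict: "time": time; "qpos": joint angles; "qvel": joint speeds; "joint_efforts": joint torques, N m; "tool_pos": TCP position; "tool_rot": TCP orientation; "contact_force": force on the tool from outside, world axes, zero at the start; "torque": the same for the moment, N m; "opening": finger opening in m.
Only numpy, scipy, OpenCV 4.12 (cv2) and the standard library are available. Lean on these libraries where they do the work, as an engineer would, in place of code of your own. Each camera call takes 0.05 s, during which the arm holds its last target. There are 200 camera calls.

TASK

The ratchet on the small screw press is still set to back the screw off. Throw its reversing lever over to tightening, swing the handle back anticlockwise nearly to its stop to feel that it now free-wheels, then work the handle clockwise until the pad holds the fitting firmly: stop when the handle goes distinctly heavy, do not crush the fitting. Do not back the screw off at any time.

Things in the scene. Friction and masses are not known exactly. Their poses are not given: they have to be found in the camera images.
- screw_axis (a point): Point on the vertical screw axis of the press, level with the ratchet head's top (146 mm above the table). The press, a grey cast C-frame fixed to the table, has a 124 x 106 mm foot, its column on the side away from the robot, its arm 124 mm high. On the arm lies the dark flat ratchet head (28 mm radius, top at 146 mm); the handle sticks out of it level.
- knob (a point): Middle of the upright black round knob at the handle's outer end: 20 mm across, 120 mm from the screw axis; this point is 161 mm above the table, the knob's top 182 mm, the 15 mm thick handle bar's top 143 mm. It does not spin on the handle but may turn between the fingers. Push needed here: idle swing 1 to 3 N; turning the screw, pad clear of the fitting, 3.5 to 6 N.
- handle (a joint): Handle angle, rad, growing clockwise from above; stops at -0.6 and +0.6. The ratchet has 16 steps per turn: up to 0.4 rad of a stroke can be idle. Once the pad bears, the push at the knob rises within about 0.1 to 0.2 rad of turn: 8 to 9 N is firmly clamped, over 11 N crushes the fitting.
- tab (a point): Middle of the upright steel thumb tab of the reversing lever, on the ratchet head between screw axis and knob: 14 mm long (along the handle), 8 mm wide, from 146 to 168 mm above the table, this point at 160 mm. The lever turns about a vertical pivot 37 mm from the screw axis towards the knob; this point is 22 mm from the pivot on its screw-axis side.
- reverser (a joint): Reversing lever angle, rad, growing clockwise from above; snaps over its centre, 0. Below -0.1: backing off (clockwise strokes free-wheel). At 0.28 to 0.43: tightening (anticlockwise strokes free-wheel). To reach it push the tab 10 to 18 mm sideways until it snaps, to the side 90 degrees anticlockwise (from above) of the direction screw axis to knob; about 3 N, do not force it further.
- screw (a joint): Angle of the screw, rad, 0 at the start and growing clockwise seen from above, which lowers the pad 5 mm per rad. It stays where it is left.
- pad: Round steel pressure pad under the screw, 30 mm across; the origin is at the centre of its lower face. At the start it is 2 to 6.5 mm clear of the fitting.
- fitting_mid (a point): Middle of the steel hexagon fitting with threaded neck, 34 mm across and 52 mm high (half its height above its underside), standing loose on a round steel packing disc in the press, under the pad.
- fitting: The same fitting; origin at the centre of its underside, z axis up along the thread.
Not all that is in view belongs to the job. What is shaped like the fitting but orange or turquoise is not meant.

How it is judged:
On the way, in this order (a step that is already met when the one before it is completed fails the run):
1. the reversing lever is thrown over to the tightening side (value of joint reverser above 0.15 rad), for 0.2 s.
2. with the lever on tightening, the handle is swung back anticlockwise, free-wheeling, past -0.35 rad (value of joint handle below -0.35 rad and value of joint reverser above 0.05 rad), for 0.1 s.
3. the handle is worked clockwise until the pad presses on the fitting with more than 45 N (contact force between pad and fitting above 45 N and value of joint reverser above 0.05 rad), for 0.1 s.
At the end, for the whole second after the job is handed in: The reversing lever is on tightening, the fitting stands upright (within 0.1 rad) and at rest under the screw (within 10 mm of its axis), and the released pad still presses on it with more than 20 N (contact force between pad and fitting above 20 N and value of joint reverser above 0.05 rad and angle between fitting's own z axis and vertical below 0.1 rad and horizontal distance between fitting and screw_axis below 0.01 m and linear speed of fitting below 0.02 m/s); the robot touches nothing.
It fails at once if the screw is backed off by more than 0.15 rad from where it stood (value of joint screw below -0.15 rad).
It fails at once if the fitting is crushed: the pad presses with more than 170 N (contact force between pad and fitting above 170 N).
It also fails if it takes over 67 s, if anything falls off the work surface, if the arm or the gripper's body presses on something with over 40 N, if the wrist force passes 120 N, or if a joint passes its speed limit or range.

## Working session

There is one attempt and no reset: what is moved stays moved. The work goes in short steps, Python scripts to look and compute and a tool call to move; the robot and the scene stay as the last step left them, time stands still between calls to the robot, and variables do not carry over. Pictures are saved under pics/ and viewed, about 8 in all and at most 12, crops included, and the job is handed in when it is done.

Besides the shell and the picture viewer there is one more tool, called after "Request:" by a JSON object that holds its "method" and its "body". jog_arm: Moves the arm, as the interface text tells. Its arguments: {"type":"object","properties":{"rows":{"type":"array","items":{"type":"number"}},"grip_force":{"type":"number"}},"required":["rows"]}

```bash
mkdir -p pics; ls; python3 - <<'E'
from cell import *
import cv2,numpy as np
print(observe())
for n in("top","side"):
    p,d=read_camera(n);np.savez(f"pics/{n}0.npz",p=p,d=d);cv2.imwrite(f"pics/{n}0.png",p[:,:,::-1]);c=camera_info(n);print(n,c)
E
```

```text
pics
{'time': 0.0, 'qpos': array([ 1.02797151e+00,  3.42715289e-01,  1.52502292e+00,  8.39418885e-06,
        1.27540839e+00, -1.45994604e-01]), 'qvel': array([-0.0006094 ,  0.00039816,  0.00074617, -0.00117313,  0.00059283,
        0.0013078 ]), 'joint_efforts': array([ 2.70572364e-04, -4.31245279e+01, -2.44220781e+01,  7.16474955e-02,
        5.59645495e-02, -1.53433466e-04]), 'tool_pos': array([0.20266965, 0.48385585, 0.22604677]), 'tool_rot': array([-3.14005640e+00, -2.34004596e-04,  2.74475981e+00]), 'contact_force': array([0.70078283, 1.13113889, 0.06362848]), 'torque': array([ 0.01426096, -0.0472364 ,  0.04769837]), 'opening': 0.09161894151560704}
top {'fx': 416.7796421934572, 'fy': 416.7796421934572, 'cx': 317.22384146912833, 'cy': 198.44903622154308, 'extrinsics': array([[-0.00558452,  0.99335391, -0.11496444,  0.42144517],
       [-0.99980739, -0.00770962, -0.01804854,  0.0423402 ],
       [-0.01881492,  0.11484151,  0.99320563,  0.97915286],
       [ 0.        ,  0.        ,  0.        ,  1.        ]])}
side {'fx': 509.6443253078064, 'fy': 509.6443253078064, 'cx': 322.8832632123845, 'cy': 202.4117524319418, 'extrinsics': array([[ 0.9964766 ,  0.05518206, -0.06316109,  0.46855497],
       [-0.07968391,  0.38791144, -0.91824571, -0.74407684],
       [-0.02616978,  0.92004329,  0.39094179,  0.44901691],
       [ 0.        ,  0.        ,  0.        ,  1.        ]])}
```

View pics/top0.png

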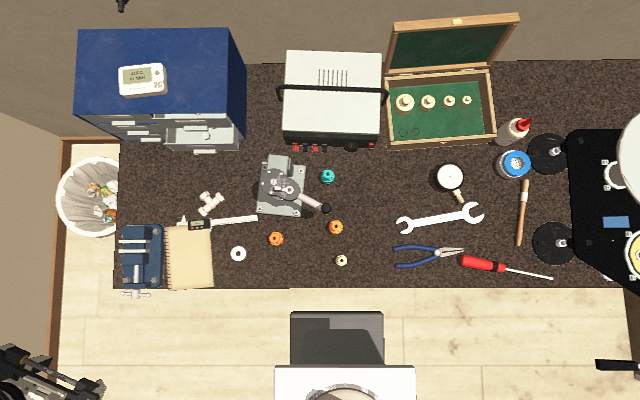

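View pics/side0.png

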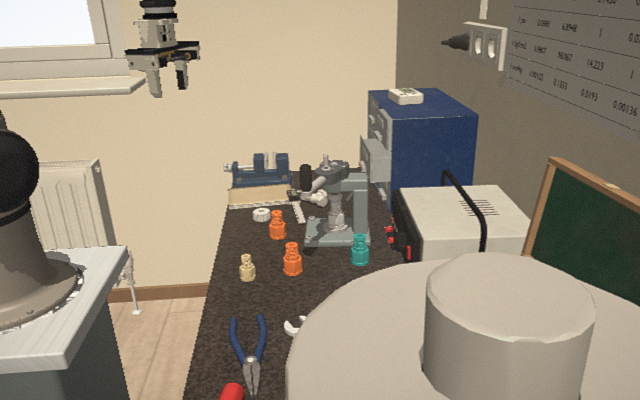

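The press is at top (285,188) and side (338,200). The knob is at top (325,208) and side (306,178). Possible mix-ups: the vise at top (140,255), the orange pieces at (276,239) and (336,227), and the turquoise one at (327,176). None of these is on the press. Next, a close crop.

```bash
cat > h.py <<'E'
import numpy as np,cv2
from cell import *
def ray(n,u,v):
    c=camera_info(n);E=c["extrinsics"];d=E[:3,:3]@np.array([(u-c["cx"])/c["fx"],-(v-c["cy"])/c["fy"],-1.]);return E[:3,3],d
def onz(n,u,v,z):
    o,d=ray(n,u,v);return o+d*(z-o[2])/d[2]
def proj(n,P):
    c=camera_info(n);E=c["extrinsics"];q=E[:3,:3].T@(np.array(P)-E[:3,3]);return c["cx"]+c["fx"]*q[0]/-q[2],c["cy"]-c["fy"]*q[1]/-q[2]
def cross(u,v,us,vs):
    o,d=ray("top",u,v);p,e=ray("side",us,vs);A=np.c_[d,-e];t=np.linalg.lstsq(A,p-o,rcond=None)[0];a=o+d*t[0];b=p+e*t[1];return (a+b)/2,np.linalg.norm(a-b)
E
python3 - <<'E'
from h import *
t=np.load("pics/top0.npz");s=np.load("pics/side0.npz")
a=cv2.resize(t["p"][145:225,250:340],None,fx=6.5,fy=6.5,interpolation=cv2.INTER_CUBIC)
b=cv2.resize(s["p"][145:255,280:380],None,fx=5,fy=5,interpolation=cv2.INTER_CUBIC)
cv2.imwrite("pics/c0.png",a[:,:,::-1]);cv2.imwrite("pics/c1.png",b[:,:,::-1])
g=t["p"][195:222,310:340].max(2)
print(t["d"][200:216:3,316:336:2].round(3))
for z in(.146,):print(onz("top",285,188,z),onz("top",325,208,.182))
E
```

```text
[[0.989 0.982 0.986 0.983 0.983 0.987 0.99  0.985 0.985 0.984]
 [0.842 0.842 0.844 0.987 0.805 0.802 0.807 0.985 0.983 0.984]
 [0.845 0.843 0.84  0.8   0.801 0.798 0.801 0.799 0.983 0.982]
 [0.982 0.843 0.844 0.798 0.799 0.798 0.801 0.8   0.981 0.983]
 [0.982 0.981 0.982 0.843 0.805 0.801 0.803 0.982 0.98  0.981]
 [0.984 0.98  0.983 0.983 0.981 0.984 0.98  0.979 0.981 0.984]]
[0.53965236 0.12251238 0.146     ] [0.49514102 0.04199698 0.182     ]
```

View pics/c0.png

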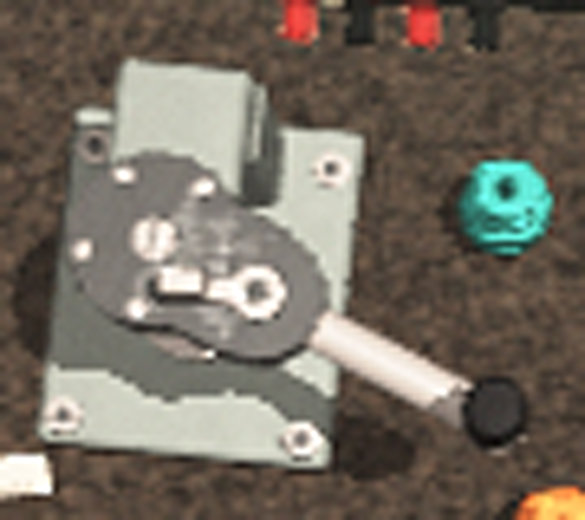

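View pics/c1.png

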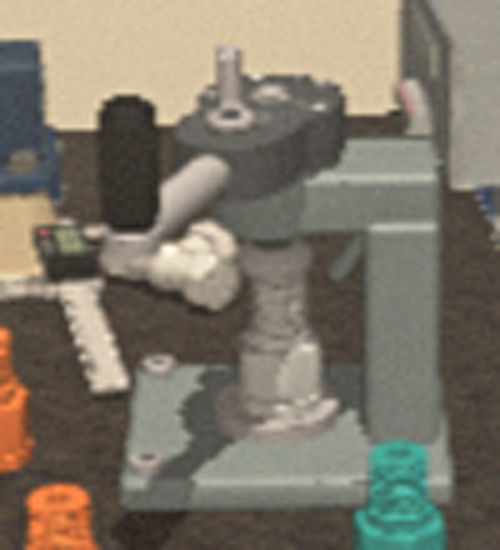

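The crop confirms the choice. In the top crop, the screw axis is at (153,240), the tab at (180,282), the lever pivot at (258,290) and the knob at (494,411).

```bash
python3 - <<'E'
from h import *
f=lambda x,y:(250+(x+.5)/6.5-.5,145+(y+.5)/6.5-.5)
A=onz("top",*f(153,240),.147);T=onz("top",*f(180,280),.168);P=onz("top",*f(258,290),.150)
t=np.load("pics/top0.npz");s=np.load("pics/side0.npz")
def blob(p,x0,x1,y0,y1,th):
    m=(p[y0:y1,x0:x1].max(2)<th).astype(np.uint8)
    n,l,st,ce=cv2.connectedComponentsWithStats(m);i=1+st[1:,4].argmax();return st[i],ce[i]+[x0,y0]
d=t["d"][195:222,312:342];v,u=np.where((d>.78)&(d<.82));print(len(u));ku,kv=u.mean()+312,v.mean()+195
K=onz("top",ku,kv,.182)
print("A",A,"T",T,"P",P,"K",K,(ku,kv))
r=lambda a,b:np.linalg.norm((a-b)[:2])*1e3
print("AK",r(A,K),"AP",r(A,P),"TP",r(T,P),"AT",r(A,T))
# side check of knob (top centre at crop 127,100) 
print("side predicted knob top",proj("side",K),"seen",(280+127/5,145+100/5), "tab",proj("side",T),"seen",(280+229/5,145+50/5))
print("AK ang",np.degrees(np.arctan2(*(K-A)[1::-1])),"tab lever ang",np.degrees(np.arctan2(*(T-P)[1::-1])),"PA dir",np.degrees(np.arctan2(*(A-P)[1::-1])))
for n,z in(("PAtoAxis",.147),):
    u=(K-A)[:2]/np.linalg.norm((K-A)[:2]);print("axis from K by 120",K[:2]-.12*u)
E
```

```text
86
A [0.552991  0.1465518 0.147    ] T [0.53734482 0.13564437 0.168     ] P [0.53659342 0.11352119 0.15      ] K [0.49553369 0.04052066 0.182     ] (np.float64(325.7674418604651), np.float64(207.7906976744186))
AK 120.59828060029727 AP 36.87684550816366 TP 22.135931374461716 AT 19.07289110737015
side predicted knob top (np.float64(305.2188093625824), np.float64(165.3075069535842)) seen (305.4, 165.0) tab (np.float64(326.09035442710484), np.float64(154.59718175557123)) seen (325.8, 155.0)
AK ang -118.45286335257636 tab lever ang 88.0547330456032 PA dir 63.5985395369108
axis from K by 120 [0.55270596 0.14602579]
```

```bash
python3 - <<'E'
from h import *
d=np.load("pics/top0.npz")["d"];v,u=np.mgrid[0:400,0:640]
c=camera_info("top");E=c["extrinsics"]
X=np.stack([(u-c["cx"])/c["fx"]*d,-(v-c["cy"])/c["fy"]*d,-d],-1)@E[:3,:3].T+E[:3,3]
z=X[...,2]
for x0 in np.arange(.40,.78,.03):
    print(round(x0,2),[int(1000*np.max(z[(X[...,0]>=x0)&(X[...,0]<x0+.03)&(X[...,1]>=y0)&(X[...,1]<y0+.03)&(d>0)],initial=0)) for y0 in np.arange(-.06,.36,.03)])
# relative to target, in tool axes of yaw 157.3deg
o=observe();D=np.array([.544,.132])-o["tool_pos"][:2];y=o["tool_rot"][2]
print(D, D@[np.cos(y),np.sin(y)], D@[np.sin(y),-np.cos(y)],np.degrees(y))
E
```

```text
0.4 [4, 24, 27, 4, 5, 4, 26, 29, 5, 22, 22, 4, 15, 14]
0.43 [5, 4, 51, 12, 4, 4, 54, 54, 4, 5, 4, 3, 14, 15]
0.46 [4, 4, 55, 184, 5, 5, 5, 5, 8, 9, 9, 10, 19, 21]
0.49 [5, 5, 3, 185, 144, 147, 148, 18, 22, 10, 9, 26, 28, 26]
0.52 [4, 3, 4, 4, 143, 154, 172, 150, 18, 5, 5, 27, 28, 24]
0.55 [4, 5, 51, 53, 3, 148, 151, 149, 17, 5, 4, 6, 18, 4]
0.58 [4, 5, 53, 54, 13, 120, 146, 124, 23, 4, 4, 5, 4, 5]
0.61 [71, 80, 3, 6, 14, 118, 125, 124, 21, 135, 137, 138, 135, 137]
0.64 [99, 99, 98, 98, 98, 99, 98, 4, 6, 201, 204, 202, 205, 203]
0.67 [100, 100, 101, 99, 100, 99, 99, 5, 4, 208, 209, 208, 208, 209]
0.7 [99, 100, 99, 100, 101, 99, 99, 4, 5, 208, 208, 209, 208, 230]
0.73 [135, 133, 135, 133, 134, 133, 133, 4, 3, 207, 209, 208, 210, 229]
0.76 [98, 99, 127, 127, 133, 134, 132, 4, 4, 208, 209, 208, 208, 230]
[ 0.34131476 -0.35191428] -0.45079914076119304 -0.19266437425889685 157.26510317370324
```

Request:
{"method": "jog_arm", "body": {"rows": [40,-25,-10.7,0,0,40,-25,-10.7,0,0,40,-25,-10.7,0,0,40,-25,-10.7,0,0,40,-25,-10.7,0,0,40,-25,-10.7,0,0,40,-25,-10.7,0,0,40,-25,-10.7,0,0,40,-25,-10.7,0,0,40,-25,-10.7,0,0,40,-25,-10.7,0,0,40,-25,-10.7,0,0,40,-25,-10.7,0,0,40,-25,-10.7,0,0,40,-25,-10.7,0,0,40,-25,-10.7,0,0,40,-25,-10.7,0,0,40,-25,-10.7,0,0], "grip_force": 10}}

```text
time: 1.9
tool_pos: [0.544, 0.1317, 0.2263]
tool_rot: [-3.141, -0.001, 2.745]
contact_force: [0.5, -0.3, -0.1]
opening: 0.0404
```

Request:
{"method": "jog_arm", "body": {"rows": [40,0,0,0,8,40,0,0,0,8,40,0,0,0,8,40,0,0,0,8,40,0,0,0,8,40,0,0,0,8,40,0,0,0,8,40,0,0,0,8,40,0,0,0,8,40,0,0,0,8,40,0,0,0,8,40,0,0,0,7.8,40,0,0,0,0,40,0,0,0,0]}}

```text
time: 3.3
tool_pos: [0.5433, 0.1327, 0.2264]
tool_rot: [-3.141, 0.0, 1.076]
contact_force: [0.1, 0.1, 0.0]
opening: 0.04
```

```bash
cat >> h.py <<'E'
def rel(x,y,z=None):
    o=observe();p=o["tool_pos"];w=o["tool_rot"][2];D=np.array([x,y])-p[:2]
    print("t",o["time"],"pos",p.round(4),"rot",np.degrees(o["tool_rot"]).round(2),"q",o["qpos"].round(2),"F",o["contact_force"].round(2),"open",o["opening"])
    print("rel mm tx,ty",1e3*D@[np.cos(w),np.sin(w)],1e3*D@[np.sin(w),-np.cos(w)])
E
python3 -c "
from h import *
rel(.544,.132)"
```

```text
t 3.3 pos [0.5433 0.1327 0.2264] rot [-1.7997e+02  2.0000e-02  6.1670e+01] q [0.1  0.41 1.43 0.   1.31 0.6 ] F [0.1  0.1  0.02] open 0.040021334174868715
rel mm tx,ty -0.2678488345927295 0.9061651162554174
```

Request:
{"method": "jog_arm", "body": {"rows": [40,0,0.5,15,0,40,0,0,15,0,40,0,0,15,0,40,0,0,14,0,40,0,0,7,0,40,0,0,6,0,40,0,0,0,0]}}

```text
time: 4.0
tool_pos: [0.5437, 0.1324, 0.1542]
tool_rot: [-3.141, 0.001, 1.074]
contact_force: [0.0, 0.1, -1.0]
opening: 0.0401
```

Request:
{"method": "jog_arm", "body": {"rows": [40,0,2,0,0,40,0,2,0,0,40,0,2,0,0,40,0,2,0,0,40,0,0,0,0]}}

```text
time: 4.5
tool_pos: [0.5509, 0.1292, 0.155]
tool_rot: [-3.141, -0.001, 1.073]
contact_force: [-1.7, 3.9, 1.8]
opening: 0.0402
```

Request:
{"method": "jog_arm", "body": {"rows": [40,0,1.5,0,0,40,0,1.5,0,0,40,0,0,0,0]}}

```text
time: 4.8
tool_pos: [0.5538, 0.1271, 0.1546]
tool_rot: [3.141, 0.0, 1.073]
contact_force: [-0.9, 1.9, 0.2]
opening: 0.04
```

Request:
{"method": "jog_arm", "body": {"rows": [40,0,1.5,0,0,40,0,1.5,0,0,40,0,0,0,0]}}

```text
time: 5.1
tool_pos: [0.5566, 0.1253, 0.1547]
tool_rot: [3.141, 0.0, 1.073]
contact_force: [-1.2, 1.1, 0.4]
opening: 0.04
```

Request:
{"method": "jog_arm", "body": {"rows": [40,0,1,0,0,40,0,1,0,0,40,0,0,0,0]}}

```text
time: 5.4
tool_pos: [0.5582, 0.1245, 0.1547]
tool_rot: [3.141, 0.0, 1.073]
contact_force: [0.5, 1.4, -0.2]
opening: 0.0402
```

Request:
{"method": "jog_arm", "body": {"rows": [40,0,1,0,0,40,0,1,0,0,40,0,0,0,0]}}

```text
time: 5.7
tool_pos: [0.5599, 0.1237, 0.1548]
tool_rot: [3.141, -0.0, 1.073]
contact_force: [0.4, 0.9, 1.1]
opening: 0.0402
```

Request:
{"method": "jog_arm", "body": {"rows": [40,0,1,0,0,40,0,1,0,0,40,0,0,0,0,40,0,0,0,0]}}

```text
time: 6.1
tool_pos: [0.5616, 0.1228, 0.1547]
tool_rot: [3.141, -0.0, 1.073]
contact_force: [-1.3, 0.3, 0.8]
opening: 0.0399
```

```bash
python3 - <<'E'
from h import *
rel(.544,.132)
p,_=read_camera("top");s,_=read_camera("side")
a=cv2.resize(p[145:225,250:340],None,fx=5,fy=5,interpolation=cv2.INTER_CUBIC)[:,:,::-1]
b=cv2.resize(s[130:210,290:380],None,fx=5,fy=5,interpolation=cv2.INTER_CUBIC)[:,:,::-1]
cv2.imwrite("pics/d0.png",np.vstack([a,b])[:600] if 0 else np.hstack([a[:, :400],b[:,:400]]))
E
```

```text
t 6.1 pos [0.5616 0.1228 0.1547] rot [179.99  -0.    61.46] q [ 0.08  0.5   1.49 -0.    1.16  0.58] F [-1.25  0.33  0.84] open 0.03992277844562893
rel mm tx,ty -0.32560321685297905 -19.80463444963945
```

View pics/d0.png

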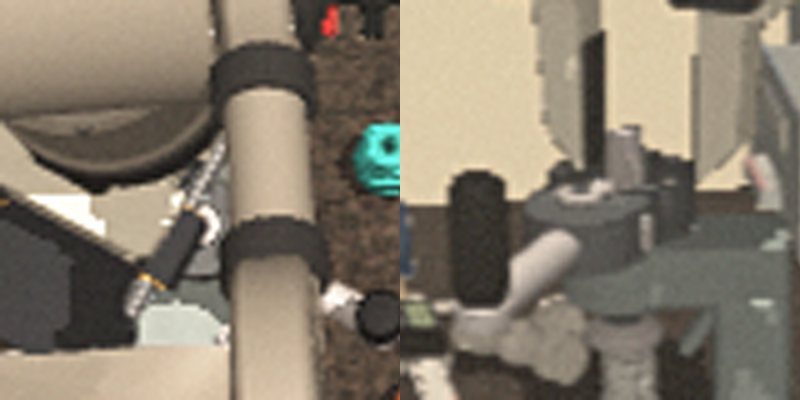

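The side view shows the tab at crop (625,128), which is side px (335,156). It stands clear of the pushing finger. The handle and knob have hardly moved. I'll compute the lever angle from the tab.

```bash
python3 - <<'E'
from h import *
T=onz("side",335,156,.168);P=np.array([.5366,.1135]);A=np.array([.553,.146])
print(T, np.linalg.norm(T[:2]-P), 61.5-np.degrees(np.arctan2(T[1]-P[1],T[0]-P[0])))
for a in(-.46,0,.1,.3,.36):
    t=np.radians(61.5)-a;print(a,proj("side",[P[0]+.022*np.cos(t),P[1]+.022*np.sin(t),.168]))
E
```

```text
[0.55244363 0.12485136 0.168     ] 0.019490357115220618 25.879828625688425
-0.46 (np.float64(326.14096888203665), np.float64(154.6217058936731))
0 (np.float64(331.6045779792236), np.float64(154.8008580155162))
0.1 (np.float64(332.7015296635044), np.float64(154.94129921133532))
0.3 (np.float64(334.71720988985805), np.float64(155.32327051010893))
0.36 (np.float64(335.2663615139123), np.float64(155.4625999463186))
```

Request:
{"method": "jog_arm", "body": {"rows": [40,0,-3,0,0,40,0,0,-15,0,40,0,0,-20,0,40,0,0,-20,0,28,-15,-2.3,0,0,28,-15,-2.3,0,0,28,-15,-2.3,0,0,28,-15,-2.3,0,0,28,-15,-2.2,0,0,28,-15,-2.2,0,0,28,-14,-2.2,0,0,28,0,0,0,0,28,0,0,0,0]}}

```text
time: 7.5
tool_pos: [0.4955, 0.0403, 0.2099]
tool_rot: [3.141, -0.001, 1.072]
contact_force: [0.5, 0.4, 0.4]
opening: 0.0281
```

```bash
python3 -c "
from h import *
rel(.4955,.0405)"
```

```text
t 7.5 pos [0.4955 0.0403 0.2099] rot [ 1.7997e+02 -4.0000e-02  6.1410e+01] q [-0.07  0.31  1.63  0.    1.21  0.43] F [0.54 0.37 0.39] open 0.028094843394920636
rel mm tx,ty 0.18845311632331224 -0.06231001330086734
```

Request:
{"method": "jog_arm", "body": {"rows": [28,0,0,15,0,28,0,0,15,0,28,0,0,15,0,28,0,0,10,0,28,0,0,5,0,28,0,0,0,0]}}

```text
time: 8.1
tool_pos: [0.4953, 0.0407, 0.1493]
tool_rot: [-3.141, 0.0, 1.073]
contact_force: [0.3, 0.5, -0.4]
opening: 0.028
```

Request:
{"method": "jog_arm", "body": {"rows": [28,0,4,0,0,28,0.15,6,0,-2.86,28,0.15,6,0,-2.86,28,0.15,6,0,-2.86,28,0.15,6,0,-2.86,28,0,0,0,0]}}

```text
time: 8.7
tool_pos: [0.522, 0.029, 0.1503]
tool_rot: [3.14, -0.0, 1.273]
contact_force: [-0.3, 0.1, -0.9]
opening: 0.0283
```

Request:
{"method": "jog_arm", "body": {"rows": [28,0.15,6,0,-2.86,28,0.15,6,0,-2.86,28,0.15,6,0,-2.86,28,0.15,6,0,-2.86]}}

```text
time: 9.1
tool_pos: [0.5446, 0.0246, 0.1502]
tool_rot: [3.141, -0.0, 1.473]
contact_force: [-1.0, 1.4, -0.1]
opening: 0.0283
```

Request:
{"method": "jog_arm", "body": {"rows": [28,0.15,6,0,-2.86,28,0.15,6,0,-2.86,28,0.15,6,0,-2.86]}}

```text
time: 9.4
tool_pos: [0.5623, 0.0244, 0.1501]
tool_rot: [-3.141, -0.0, 1.622]
contact_force: [-1.4, 1.3, -0.1]
opening: 0.0279
```

```bash
python3 - <<'E'
from h import *
rel(.544,.132)
p,_=read_camera("top");s,_=read_camera("side")
b=cv2.resize(s[130:250,280:400],None,fx=5,fy=5,interpolation=cv2.INTER_CUBIC)[:,:,::-1]
cv2.imwrite("pics/e0.png",b)
E
```

```text
t 9.4 pos [0.5623 0.0244 0.1501] rot [-1.7998e+02 -2.0000e-02  9.2950e+01] q [-0.09  0.48  1.53  0.    1.13 -0.14] F [-1.43  1.34 -0.06] open 0.02789785815607671
rel mm tx,ty 108.4192940611826 -12.712585277652137
```

View pics/e0.png

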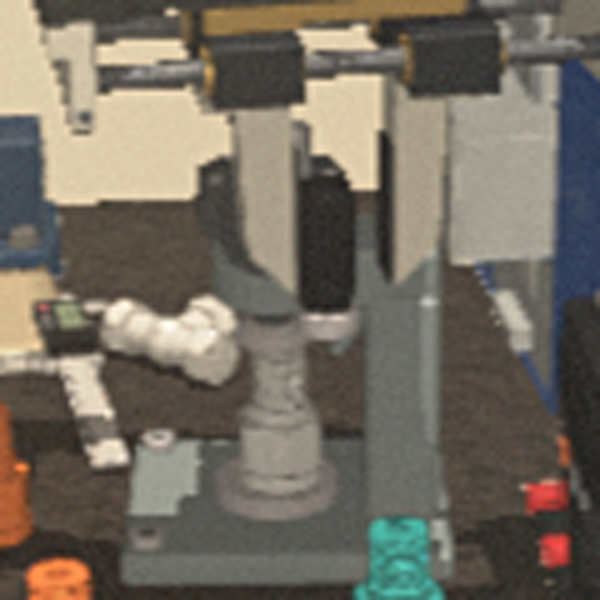

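Request:
{"method": "jog_arm", "body": {"rows": [28,0.15,6,0,-2.86,28,0.15,6,0,-2.86,28,0.15,6,0,-2.86]}}

```text
time: 9.8
tool_pos: [0.5801, 0.0265, 0.15]
tool_rot: [-3.142, -0.0, 1.771]
contact_force: [-1.3, 0.2, 0.8]
opening: 0.0281
```

Request:
{"method": "jog_arm", "body": {"rows": [28,0.15,5,0,-2.4,28,0.15,5,0,-2.4]}}

```text
time: 10.0
tool_pos: [0.5898, 0.0289, 0.15]
tool_rot: [3.142, 0.0, 1.855]
contact_force: [-1.9, -0.3, 0.3]
opening: 0.0281
```

Request:
{"method": "jog_arm", "body": {"rows": [28,0.15,5,0,-2.4,28,0.15,5,0,-2.4]}}

```text
time: 10.2
tool_pos: [0.5955, 0.0314, 0.1495]
tool_rot: [-3.132, -0.002, 1.939]
contact_force: [-20.5, -5.0, 11.1]
opening: 0.0292
```

The stop is felt: a 20 N push at a knob direction of about -71.5°. That fixes the scale: handle 0 is at about -106°, the start was about +0.22, and the +0.6 stop is at about -140°. Now I'll reverse clockwise, watching the force.

Request:
{"method": "jog_arm", "body": {"rows": [28,0,-5,0,1,28,0,-5,0,1,28,0,-3,0,0.5,28,0.15,-6,0,2.86,28,0.15,-6,0,2.86,28,0.15,-6,0,2.86,28,0.15,-6,0,2.86]}}

```text
time: 10.9
tool_pos: [0.5645, 0.0229, 0.1501]
tool_rot: [3.138, -0.001, 1.692]
contact_force: [3.2, 4.3, -1.4]
opening: 0.0282
```

```bash
cat >> h.py <<'E'
def st(s):
    "s=+1: cw stroke, knob rests on +y finger"
    o=observe();w=o["tool_rot"][2];p=o["tool_pos"][:2];yd=np.array([np.sin(w),-np.cos(w)]);xd=np.array([np.cos(w),np.sin(w)])
    k=p+s*(o["opening"]/2-.010)*yd-np.array([.553,.146]);ph=np.degrees(np.arctan2(k[1],k[0]))
    F=o["contact_force"][:2];print("t",o["time"],"handle",round(-np.radians(ph+106),3),"r",round(1e3*np.hypot(*k),1),"yaw err",round((np.degrees(w)-180-ph+180)%360-180,1),"Ftan(+y)",F@yd,"Frad",F@xd,"Fz",o["contact_force"][2])
E
python3 -c "
from h import *
st(1)"
```

```text
t 10.9 handle -0.406 r 123.6 yaw err -0.3 Ftan(+y) 3.7374080111661705 Frad 3.8721713003885374 Fz -1.380669425336754
```

Request:
{"method": "jog_arm", "body": {"rows": [28,1,-6,0,2.86,28,0.7,-6,0,2.86,28,0.5,-6,0,2.86,28,0.3,-6,0,2.86]}}

```text
time: 11.3
tool_pos: [0.5407, 0.0231, 0.1501]
tool_rot: [3.138, 0.0, 1.493]
contact_force: [4.3, -1.1, -1.6]
opening: 0.0279
```

```bash
python3 -c "
from h import *
st(1)"
```

```text
t 11.3 handle -0.212 r 123.5 yaw err -0.6 Ftan(+y) 4.410016570687681 Frad -0.7344891669265792 Fz -1.6007107107314695
```

Request:
{"method": "jog_arm", "body": {"rows": [28,0.2,-4,0,1.9,28,0.2,-4,0,1.9]}}

```text
time: 11.5
tool_pos: [0.5328, 0.0242, 0.1501]
tool_rot: [3.138, 0.0, 1.427]
contact_force: [4.0, -1.1, -1.8]
opening: 0.0281
```

```bash
python3 -c "
from h import *
st(1)"
```

```text
t 11.5 handle -0.147 r 123.4 yaw err -0.7 Ftan(+y) 4.080678577238867 Frad -0.5525744486091535 Fz -1.8387200861727913
```

Request:
{"method": "jog_arm", "body": {"rows": [28,0.2,-4,0,1.9,28,0.2,-4,0,1.9]}}

```text
time: 11.7
tool_pos: [0.525, 0.0258, 0.1502]
tool_rot: [3.138, 0.0, 1.361]
contact_force: [3.4, -2.4, -2.6]
opening: 0.0283
```

```bash
python3 -c "
from h import *
st(1)"
```

```text
t 11.7 handle -0.084 r 123.4 yaw err -0.9 Ftan(+y) 3.864049501196148 Frad -1.6061521041243152 Fz -2.619953797776472
```

Request:
{"method": "jog_arm", "body": {"rows": [28,0.2,-4,0,2.1,28,0.2,-4,0,2.1]}}

```text
time: 11.9
tool_pos: [0.5172, 0.028, 0.1501]
tool_rot: [3.138, -0.0, 1.287]
contact_force: [2.8, -1.6, -1.9]
opening: 0.0279
```

Request:
{"method": "jog_arm", "body": {"rows": [28,0.2,-4,0,2.1,28,0.2,-4,0,2.1]}}

```text
time: 12.1
tool_pos: [0.5097, 0.0306, 0.1501]
tool_rot: [3.138, -0.0, 1.214]
contact_force: [3.8, -2.6, -2.2]
opening: 0.0283
```

```bash
python3 -c "
from h import *
st(1)"
```

```text
t 12.1 handle 0.046 r 123.3 yaw err -1.8 Ftan(+y) 4.480226183173838 Frad -1.1526070192723534 Fz -2.2186598551280223
```

Request:
{"method": "jog_arm", "body": {"rows": [28,0.2,-4,0,2,28,0.2,-4,0,2]}}

```text
time: 12.3
tool_pos: [0.5023, 0.0338, 0.1501]
tool_rot: [3.138, -0.0, 1.144]
contact_force: [2.8, -3.5, -2.3]
opening: 0.0283
```

```bash
python3 -c "
from h import *
st(1)"
```

```text
t 12.3 handle 0.112 r 123.2 yaw err -2.0 Ftan(+y) 3.9833422644941443 Frad -2.0050820475634246 Fz -2.3413584686202142
```

Request:
{"method": "jog_arm", "body": {"rows": [28,0.2,-4,0,1.7,28,0.2,-4,0,1.7]}}

```text
time: 12.5
tool_pos: [0.4951, 0.0373, 0.1501]
tool_rot: [3.138, 0.0, 1.085]
contact_force: [1.7, -5.2, -1.9]
opening: 0.028
```

Request:
{"method": "jog_arm", "body": {"rows": [28,0.2,-4,0,1.7,28,0.2,-4,0,1.7]}}

```text
time: 12.7
tool_pos: [0.4882, 0.0414, 0.1502]
tool_rot: [3.138, 0.0, 1.026]
contact_force: [1.6, -4.5, -1.2]
opening: 0.0282
```

```bash
python3 -c "
from h import *
st(1)"
```

```text
t 12.7 handle 0.242 r 123.0 yaw err -1.4 Ftan(+y) 3.7070216718384295 Frad -2.971738508154598 Fz -1.1885418486888217
```

Request:
{"method": "jog_arm", "body": {"rows": [28,0.2,-4,0,1.7,28,0.2,-4,0,1.7]}}

```text
time: 12.9
tool_pos: [0.4816, 0.046, 0.1502]
tool_rot: [3.138, -0.0, 0.966]
contact_force: [1.8, -6.3, -0.5]
opening: 0.0279
```

```bash
python3 -c "
from h import *
st(1)"
```

```text
t 12.9 handle 0.309 r 122.9 yaw err -0.9 Ftan(+y) 5.018750125792585 Frad -4.180145798373539 Fz -0.4545957046420444
```

Request:
{"method": "jog_arm", "body": {"rows": [28,-0.6,-4,0,1.8,28,-0.6,-4,0,1.8]}}

```text
time: 13.1
tool_pos: [0.475, 0.0505, 0.1503]
tool_rot: [3.138, -0.002, 0.903]
contact_force: [4.2, 0.2, -0.2]
opening: 0.0282
```

```bash
python3 -c "
from h import *
st(1)"
```

```text
t 13.1 handle 0.372 r 123.3 yaw err -0.9 Ftan(+y) 3.1582786662214093 Frad 2.7001708063889156 Fz -0.22799069568795816
```

Request:
{"method": "jog_arm", "body": {"rows": [28,-0.1,-4,0,1.9,28,-0.1,-4,0,1.9]}}

```text
time: 13.3
tool_pos: [0.4689, 0.0555, 0.1504]
tool_rot: [3.138, -0.003, 0.837]
contact_force: [5.0, -0.6, -1.6]
opening: 0.0277
```

```bash
python3 -c "
from h import *
st(1)"
```

```text
t 13.3 handle 0.438 r 123.6 yaw err -0.9 Ftan(+y) 4.114136640015442 Frad 2.9665313638249646 Fz -1.6115638650876107
```

Request:
{"method": "jog_arm", "body": {"rows": [28,0,4,0,0,28,0,4,0,0,28,0.2,6,0,-2.86,28,0.15,6,0,-2.86,28,0.15,6,0,-2.86,28,0.15,6,0,-2.86,28,0.15,6,0,-2.86,28,0.15,6,0,-2.86,28,0.15,6,0,-2.86,28,0.15,6,0,-2.86]}}

```text
time: 14.3
tool_pos: [0.5144, 0.0259, 0.1494]
tool_rot: [-3.14, -0.0, 1.241]
contact_force: [-0.7, 1.0, 0.4]
opening: 0.028
```

```bash
python3 -c "
from h import *
st(-1)"
```

```text
t 14.3 handle 0.063 r 126.1 yaw err 0.7 Ftan(+y) -0.9955935378116114 Frad 0.7651236789585419 Fz 0.44095870176517227
```

Request:
{"method": "jog_arm", "body": {"rows": [28,0.2,6,0,-2.86,28,0.15,6,0,-2.86,28,0.15,6,0,-2.86,28,0.15,6,0,-2.86,28,0.15,6,0,-2.86,28,0.15,6,0,-2.86,28,0.15,6,0,-2.86]}}

```text
time: 15.0
tool_pos: [0.5556, 0.0195, 0.1493]
tool_rot: [-3.14, -0.001, 1.591]
contact_force: [-0.4, 0.8, 1.1]
opening: 0.0278
```

```bash
python3 -c "
from h import *
st(-1)"
```

```text
t 15.0 handle -0.269 r 126.6 yaw err 1.7 Ftan(+y) -0.3485427602032484 Frad 0.8473829925993982 Fz 1.0512331520916431
```

Request:
{"method": "jog_arm", "body": {"rows": [28,1.2,6,0,-2.6,28,1.2,6,0,-2.6,28,1.2,6,0,-2.6,28,1,6,0,-2.6,28,0.1,2,0,-1]}}

```text
time: 15.5
tool_pos: [0.5814, 0.0264, 0.1493]
tool_rot: [-3.141, -0.0, 1.789]
contact_force: [-0.2, -1.8, 0.4]
opening: 0.028
```

```bash
python3 -c "
from h import *
st(-1)"
```

```text
t 15.5 handle -0.48 r 122.9 yaw err 1.0 Ftan(+y) -0.5927685875154273 Frad -1.710569909306918 Fz 0.4140479972634087
```

Request:
{"method": "jog_arm", "body": {"rows": [28,0,-4,0,0,28,0,-4,0,0,28,0.2,-4,0,1.9,28,0.2,-4,0,1.9]}}

```text
time: 15.9
tool_pos: [0.565, 0.0238, 0.1498]
tool_rot: [3.141, -0.0, 1.719]
contact_force: [0.9, 0.5, -0.5]
opening: 0.0278
```

```bash
python3 -c "
from h import *
st(1)"
```

```text
t 15.9 handle -0.409 r 122.6 yaw err 1.1 Ftan(+y) 0.9644820002502648 Frad 0.3884751879503576 Fz -0.5387825814711493
```

Request:
{"method": "jog_arm", "body": {"rows": [28,0.2,-4,0,1.9,28,0.2,-4,0,1.9]}}

```text
time: 16.1
tool_pos: [0.5574, 0.0233, 0.1499]
tool_rot: [3.14, -0.0, 1.653]
contact_force: [3.6, 1.9, -2.3]
opening: 0.0282
```

```bash
python3 -c "
from h import *
st(1)"
```

```text
t 16.1 handle -0.348 r 122.7 yaw err 0.7 Ftan(+y) 3.7753607134697664 Frad 1.563717383790423 Fz -2.2652522255072833
```

Request:
{"method": "jog_arm", "body": {"rows": [28,0.2,-4,0,1.9,28,0.2,-4,0,1.9]}}

```text
time: 16.3
tool_pos: [0.5497, 0.0233, 0.1498]
tool_rot: [3.14, -0.001, 1.586]
contact_force: [3.7, 1.8, -2.2]
opening: 0.028
```

```bash
python3 -c "
from h import *
st(1)"
```

```text
t 16.3 handle -0.285 r 122.7 yaw err 0.6 Ftan(+y) 3.723875894621483 Frad 1.723075648222517 Fz -2.2198351936023752
```

Request:
{"method": "jog_arm", "body": {"rows": [28,0.2,-3,0,1.4,28,0.2,-3,0,1.4]}}

```text
time: 16.5
tool_pos: [0.5437, 0.0236, 0.1499]
tool_rot: [3.14, -0.0, 1.538]
contact_force: [4.6, 1.9, -2.5]
opening: 0.0278
```

Request:
{"method": "jog_arm", "body": {"rows": [28,0.2,-3,0,1.4,28,0.2,-3,0,1.4]}}

```text
time: 16.7
tool_pos: [0.5379, 0.0242, 0.1498]
tool_rot: [3.14, -0.0, 1.489]
contact_force: [6.4, 2.4, -3.1]
opening: 0.0278
```

```bash
python3 -c "
from h import *
st(1)"
```

```text
t 16.7 handle -0.188 r 122.7 yaw err 0.5 Ftan(+y) 6.140080009564556 Frad 2.8945638086808056 Fz -3.0755137096184386
```

Request:
{"method": "jog_arm", "body": {"rows": [28,0.1,-2.4,0,1.1,28,0,0,0,0]}}

```text
time: 16.9
tool_pos: [0.5353, 0.0245, 0.1499]
tool_rot: [3.14, -0.0, 1.47]
contact_force: [4.2, 1.7, -2.5]
opening: 0.0279
```

```bash
python3 -c "
from h import *
st(1)"
```

```text
t 16.9 handle -0.167 r 122.7 yaw err 0.7 Ftan(+y) 4.054204864567124 Frad 2.1395098167542237 Fz -2.499896676246859
```

The force relaxes when the arm rests, so I'll compare only readings taken while moving.

Request:
{"method": "jog_arm", "body": {"rows": [28,0.1,-1.5,0,0.7,28,0.1,-1.5,0,0.7]}}

```text
time: 17.1
tool_pos: [0.5329, 0.0249, 0.1499]
tool_rot: [3.139, -0.0, 1.446]
contact_force: [6.8, 0.6, -4.2]
opening: 0.0281
```

```bash
python3 -c "
from h import *
st(1)"
```

```text
t 17.1 handle -0.148 r 122.7 yaw err 0.4 Ftan(+y) 6.632765253060712 Frad 1.3930715795232507 Fz -4.154067788884766
```

Request:
{"method": "jog_arm", "body": {"rows": [28,0.1,-1.5,0,0.7,28,0.1,-1.5,0,0.7]}}

```text
time: 17.3
tool_pos: [0.5301, 0.0254, 0.1499]
tool_rot: [3.139, -0.0, 1.422]
contact_force: [7.2, 1.9, -4.3]
opening: 0.0278
```

```bash
python3 -c "
from h import *
st(1)"
```

```text
t 17.3 handle -0.123 r 122.6 yaw err 0.4 Ftan(+y) 6.8343025222114795 Frad 2.912914099439802 Fz -4.291366807990804
```

Request:
{"method": "jog_arm", "body": {"rows": [28,0.1,-1.5,0,0.7,28,0.1,-1.5,0,0.7]}}

```text
time: 17.5
tool_pos: [0.5273, 0.026, 0.1499]
tool_rot: [3.139, -0.0, 1.397]
contact_force: [6.2, 1.0, -5.1]
opening: 0.0282
```

```bash
python3 -c "
from h import *
st(1);st(1)"
```

```text
t 17.5 handle -0.101 r 122.6 yaw err 0.2 Ftan(+y) 5.954038795268657 Frad 2.084490733260606 Fz -5.095333193648345
t 17.5 handle -0.101 r 122.6 yaw err 0.2 Ftan(+y) 5.954038795268657 Frad 2.084490733260606 Fz -5.095333193648345
```

Request:
{"method": "jog_arm", "body": {"rows": [28,0.1,-1.5,0,0.7,28,0.1,-1.5,0,0.7]}}

```text
time: 17.7
tool_pos: [0.5245, 0.0266, 0.1499]
tool_rot: [3.139, -0.0, 1.373]
contact_force: [7.9, -0.3, -5.4]
opening: 0.0279
```

```bash
python3 -c "
from h import *
st(1)"
```

```text
t 17.7 handle -0.077 r 122.7 yaw err 0.2 Ftan(+y) 7.845622400454728 Frad 1.281997152168168 Fz -5.4381827780295895
```

Request:
{"method": "jog_arm", "body": {"rows": [28,0.05,-1.2,0,0.6,28,0.05,-1.2,0,0.6]}}

```text
time: 17.9
tool_pos: [0.5223, 0.0272, 0.1499]
tool_rot: [3.138, -0.0, 1.352]
contact_force: [8.8, 0.1, -5.9]
opening: 0.0281
```

```bash
python3 -c "
from h import *
st(1)"
```

```text
t 17.9 handle -0.059 r 122.6 yaw err 0.0 Ftan(+y) 8.546919987744204 Frad 1.979139660427457 Fz -5.918949366929557
```

The reading is 8.5 N while moving, which is in the firm range. I'll centre the knob in the gap, then lift clear.

Request:
{"method": "jog_arm", "body": {"rows": [28,0,2,0,0,28,0,2,0,0,28,0,0,0,0,28,0,0,-10,0,28,0,0,-20,0,28,0,0,-25,0,28,0,0,-25,0,28,0,0,-25,0,28,-30,0,0,0,28,-30,0,0,0,28,-30,0,0,0,28,-30,0,0,0,28,0,0,0,0,28,0,0,0,0]}}

```text
time: 19.3
tool_pos: [0.4983, -0.0908, 0.2547]
tool_rot: [-3.14, -0.0, 1.351]
contact_force: [0.5, -0.6, -0.0]
opening: 0.0278
```

```bash
python3 - <<'E'
from h import *
rel(.553,.146)
p,_=read_camera("top");s,_=read_camera("side")
a=cv2.resize(p[145:225,250:340],None,fx=5,fy=5,interpolation=cv2.INTER_CUBIC)[:400,:400,::-1]
b=cv2.resize(s[145:245,290:390],None,fx=4,fy=4,interpolation=cv2.INTER_CUBIC)[:,:,::-1]
cv2.imwrite("pics/f0.png",np.hstack([a,b]))
E
```

```text
t 19.3 pos [ 0.4983 -0.0908  0.2547] rot [-1.7994e+02 -2.0000e-02  7.7400e+01] q [-0.33  0.29  1.52  0.    1.33 -0.11] F [ 0.46 -0.63 -0.01] open 0.02776023551965787
rel mm tx,ty 243.0335903494395 1.7457892977745526
```

View pics/f0.png

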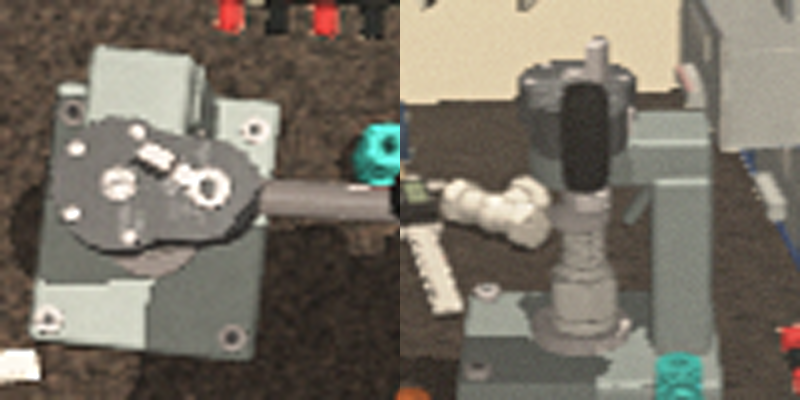

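The final picture shows the tab at crop (157,155), on the tightening side. The fitting stands upright under the pad at crop (585,290), and the gripper is clear.

```bash
python3 -c "
from cell import *
print(hand_in())"
```

```text
the job is handed in; nothing more can be done
None
```

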